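Put the breakfast things back in their places

ROBOT

A 6-joint arm with a two-finger parallel gripper is mounted at the origin on the work surface. World frame = base frame: x ahead of the robot, y to its left, z up, the work surface at z = 0. Lengths are in m, angles in rad, forces in N, time in s.
With the tool pointing down it reaches from about 0.25 to 0.725 m from the base axis. Payload 4 kg.
Tool frame: the origin (TCP) lies midway between the tips of the shut fingers; the grasp point (between the pads) lies 19 mm behind it (bot.hold_point_z is the distance from the TCP to the grasp point, in m); z points along the fingers, y is the direction in which the jaws open and shut (so a half turn about z gives the same grasp; the last joint's range is limited). The gripper opens to 85 mm and grips with 20 to 120 N. Pads are 22 mm wide; open, the fingers measure 114 mm over their backs; the gripper's body (76 mm by 85 mm) begins 54 mm behind the grasp point. The pads swing forward as they close: fully open they stand 13 mm farther back than shut.
Start: joints at [1.332, 0.241, 0.005, 1.335, 0, 1.571], TCP at [0.118, 0.486, 0.231] pointing down, gripper open.
Joint ranges: [-2.72, 2.72], [-1.05, 1.87], [-1.09, 1.28], [-1.99, 2.15], [-1.42, 1.44], [-3.14, 3.14]. Speed limits (rad/s): [2.79, 2.79, 3.14, 3.14, 3.14, 3.14].

INTERFACE

Orientations are given as a unit quaternion [x, y, z, w].
In Python, from workcell import bot, vision gives the robot as it stands. The module is installed in compiled form; this text tells all that it offers.
- The arm moves only by the shell command python3 -m jog 'ROWS'. ROWS is JSON, a list of rows, each an object with "claw": the opening, from 0 (shut) to 1 (fully open); "translation": the shift along the tool's x, y, z in m, a list of three; "turn": the turn, a rotation vector about the tool's x, y, z in degrees, a list of three. In form: [{"claw": claw, "translation": [x, y, z], "turn": [ax, ay, az]}, ...]. A call has 1 to 5 rows; each row is the pose to reach, as a shift and turn from the pose commanded when the call began, along the tool's axes at that moment; what a row does not reach only later rows make up. A row lasts 1/8 s, in which the tool goes at most 62.5 mm and 10.7 degrees, less where a joint would pass 70% of its speed; a pose out of reach is approached as far as the arm can. A call with a gripper value outside its range is refused whole. The fingers move at their own pace and stop on an object; the grip force is fixed at half the most. Time passes only in rows, so rows that repeat a pose let the fingers close. It gives the time, the measured TCP pose, the force and the opening at its end, in the units of the state.
- bot.get_obs(): the state, without advancing time (a new reading comes with each control period).
- vision.camera(name): name is "side" or "top" or "wrist"; returns a dict with "image" (420x560x3 uint8, red, green, blue), "K" (3x3 intrinsics, pixels), "dist_coeffs" ([k1, k2, p1, p2, k3] as OpenCV has them; the pictures are not rectified), "R" (3x3) and "t" (3): a world point X has camera coordinates R X + t. Camera axes: x right, y down, z forward; pixel columns grow to the right and rows downward; lengths in m; the calibration is good to about 2 mm. A picture is of the moment at which its call begins. There is no depth.
- bot.job_done(): hands the job in, once; it reports no verdict.
The state is a dict: "clock": time; "joint_pos": joint angles; "joint_vel": joint speeds; "tau": joint torques, N m; "eef_pos": TCP position; "tool_rot": TCP orientation; "ft_force": force on the tool from outside, world axes, zero at the start; "ft_torque": the same for the moment, N m; "grip_width": finger opening in m.
Only numpy, scipy, OpenCV 4.12 (cv2) and the standard library are available. Lean on these libraries where they do the work, as an engineer would, in place of code of your own. Each camera call takes 0.05 s, during which the arm holds its last target. There are 200 camera calls.

TASK

Put away the breakfast things on the kitchen worktop: stand the two spice jars in the green tray and the two egg cups in the yellow tray, one in each bay, and stand the pepper mill in the middle of the round blue coaster. Set each thing down upright on the floor of its place rather than dropping it, knock nothing over, and leave the mug and the sugar jar where they are.

Things in the scene. Friction and masses are not known exactly. Their poses are not given: they have to be found in the camera images.
- spice_jar_a: spice jar: amber glass cylinder with a paper label and a red cap, straight-sided, 42 mm in diameter, 80 mm tall, about 120 g. Loose, upright at the start. Origin: centre of its underside; z up along its axis. Twin of the other jar; either may take either bay.
- spice_jar_b: spice jar: amber glass cylinder with a paper label and a red cap, straight-sided, 42 mm in diameter, 80 mm tall, about 120 g. Loose, upright at the start. Origin: centre of its underside; z up along its axis. Twin of the other jar; either may take either bay.
- egg_cup_a: egg cup: blue pottery foot (42 mm diameter) and thin stem (20 mm diameter, to 27 mm height) under a white round cup, 66 mm tall; the cup is straight-sided, 46 mm in diameter from 36 to 66 mm height (best grasped there), its walls 4 mm thick. About 90 g, loose, upright at the start. Origin: centre of its underside; z up along its axis. Twin of the other cup; either may take either bay.
- egg_cup_b: egg cup: blue pottery foot (42 mm diameter) and thin stem (20 mm diameter, to 27 mm height) under a white round cup, 66 mm tall; the cup is straight-sided, 46 mm in diameter from 36 to 66 mm height (best grasped there), its walls 4 mm thick. About 90 g, loose, upright at the start. Origin: centre of its underside; z up along its axis. Twin of the other cup; either may take either bay.
- pepper_mill: pepper mill: polished steel, 86 mm tall with a small black knob (14 mm diameter, 8 mm high) on top; foot 44 mm in diameter up to 28 mm height, straight body 38 mm in diameter from 34 to 70 mm height (grasp there), domed above. About 180 g, loose, upright at the start. Origin: centre of its underside; z up along its axis.
- spice_tray: the spice tray: green plastic tray, fixed to the worktop, 72 mm (its x) by 139 mm (its y) and 25 mm high. Origin: centre of its underside; z up. Walls and divider 5 mm thick, floor top 5 mm above the origin. A divider across the middle makes two square bays of 62 x 62 mm inside, their centres at y = +33.5 and -33.5 mm (x = 0); the divider is as high as the walls. Each bay holds just one thing.
- egg_tray: the egg-cup tray: yellow plastic tray, fixed to the worktop, 72 mm (its x) by 139 mm (its y) and 25 mm high. Origin: centre of its underside; z up. Walls and divider 5 mm thick, floor top 5 mm above the origin. A divider across the middle makes two square bays of 62 x 62 mm inside, their centres at y = +33.5 and -33.5 mm (x = 0); the divider is as high as the walls. Each bay holds just one thing.
- coaster: round blue glazed coaster, fixed to the worktop, 72 mm in diameter and 6 mm thick; the mill's place. Origin: centre of its underside; z up.
- mug: bystander: terracotta-coloured mug, 80 mm in diameter, 90 mm tall, handle on its +y side, loose; to be left alone. Origin: centre of its underside.
- sugar_jar: bystander: green glass sugar jar with a wooden lid, 72 mm in diameter, 100 mm tall, loose; to be left alone. Origin: centre of its underside.

How it is judged:
At the end, for the whole second after the job is handed in: Spice jars in the green tray and egg cups in the yellow one, one to a bay, standing on its floor (5 mm in height); pepper mill on the coaster, within 15 mm of its centre; all five upright (0.12 rad), released, at rest; mug and sugar jar within 15 mm of their starts (x of spice_jar_a in the frame of spice_tray between -0.031 and 0.031 m and y of spice_jar_a in the frame of spice_tray between -0.064 and 0.064 m and z of spice_jar_a in the frame of spice_tray between 0.001 and 0.01 m and x of spice_jar_b in the frame of spice_tray between -0.031 and 0.031 m and y of spice_jar_b in the frame of spice_tray between -0.064 and 0.064 m and z of spice_jar_b in the frame of spice_tray between 0.001 and 0.01 m and x of egg_cup_a in the frame of egg_tray between -0.031 and 0.031 m and y of egg_cup_a in the frame of egg_tray between -0.064 and 0.064 m and z of egg_cup_a in the frame of egg_tray between 0.001 and 0.01 m and x of egg_cup_b in the frame of egg_tray between -0.031 and 0.031 m and y of egg_cup_b in the frame of egg_tray between -0.064 and 0.064 m and z of egg_cup_b in the frame of egg_tray between 0.001 and 0.01 m and horizontal distance between pepper_mill and coaster below 0.015 m and z of pepper_mill in the frame of coaster between 0.002 and 0.01 m and angle between each of spice_jar_a, spice_jar_b, egg_cup_a, egg_cup_b, pepper_mill's own z axis and vertical below 0.12 rad and linear speed of each of spice_jar_a, spice_jar_b, egg_cup_a, egg_cup_b, pepper_mill below 0.02 m/s and angular speed of each of spice_jar_a, spice_jar_b, egg_cup_a, egg_cup_b, pepper_mill below 0.2 rad/s and distance of each of mug, sugar_jar from where it was at the start of the episode below 0.015 m); the robot touches nothing.
It fails at once if the mug or the sugar jar is pushed away (15 mm) or tipped (distance of any of mug, sugar_jar from where it was at the start of the episode above 0.015 m or angle between any of mug, sugar_jar's own z axis and vertical above 0.3 rad).
It fails at once if one of the five things is knocked over (tilted more than 45 degrees) (angle between any of spice_jar_a, spice_jar_b, egg_cup_a, egg_cup_b, pepper_mill's own z axis and vertical above 0.785 rad).
It fails at once if one of the five things is dropped: out of the fingers it moves faster than 0.7 m/s (a fall of about 25 mm) ((linear speed of spice_jar_a above 0.7 m/s and contact force between spice_jar_a and the fingers below 0.1 N) or (linear speed of spice_jar_b above 0.7 m/s and contact force between spice_jar_b and the fingers below 0.1 N) or (linear speed of egg_cup_a above 0.7 m/s and contact force between egg_cup_a and the fingers below 0.1 N) or (linear speed of egg_cup_b above 0.7 m/s and contact force between egg_cup_b and the fingers below 0.1 N) or (linear speed of pepper_mill above 0.7 m/s and contact force between pepper_mill and the fingers below 0.1 N)).
It also fails if it takes over 112 s, if anything falls off the work surface, if the arm or the gripper's body presses on something with over 40 N, if the wrist force passes 120 N, or if a joint passes its speed limit or range.

## Working session

There is one attempt and no reset: what is moved stays moved. The work goes in short steps, Python scripts to look and compute and a shell command to move; the robot and the scene stay as the last step left them, time stands still between calls to the robot, and variables do not carry over. Pictures are saved under pics/ and viewed, on a budget of 14 in all, crops included, one or two more only if the job needs it, and the job is handed in when it is done.

```bash
mkdir -p pics
python3 - <<'E'
from workcell import bot, vision
import cv2
o=bot.get_obs(); print(o['clock'],o['eef_pos'],o['tool_rot'],o['grip_width'],bot.hold_point_z)
for n in('top','side'):
    c=vision.camera(n); cv2.imwrite(f'pics/{n}0.png',c['image'][:,:,::-1]); print(n,c['K'],c['dist_coeffs'],c['R'],c['t'])
E
```

```text
0.0 [0.11810131 0.48519884 0.23042279] [ 1.19117378e-01  9.92879639e-01 -1.02559917e-03 -1.46718153e-04] 0.08532213270099102 0.0187
top [[500.3308561    0.         282.48598028]
 [  0.         500.3308561  209.39900614]
 [  0.           0.           1.        ]] [-0.18019896  0.          0.          0.          0.        ] [[ 0.02841486 -0.99958705  0.00428149]
 [-0.97803362 -0.02868651 -0.20646385]
 [ 0.20650141  0.0016792  -0.97844486]] [-0.01250342  0.55800574  0.88872062]
side [[417.11912435   0.         285.4818142 ]
 [  0.         417.11912435 211.58088553]
 [  0.           0.           1.        ]] [0.01656439 0.         0.         0.         0.        ] [[-0.8757651  -0.48241657  0.01759947]
 [-0.29948839  0.5143666  -0.80357557]
 [ 0.37860559 -0.70901428 -0.59494248]] [0.47532719 0.19657047 0.67781419]
```

View pics/top0.png

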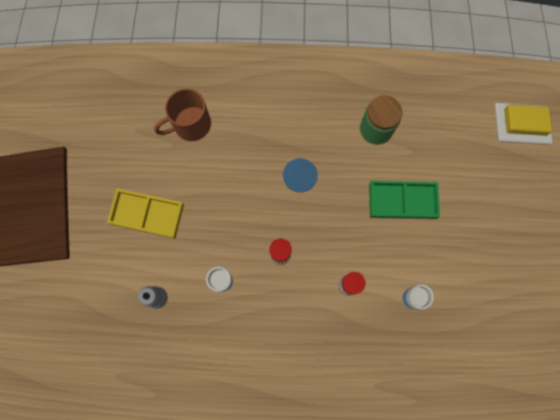

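View pics/side0.png

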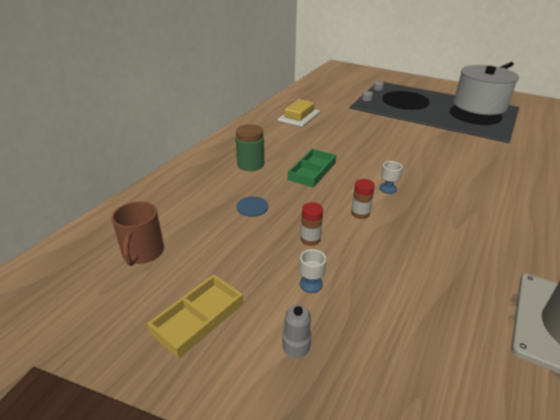

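The top view shows red caps at (281,250) and (353,283), cup rims at (219,279) and (420,297), and the mill knob at about (147,296). The coaster is at (300,175), the green tray at (404,199), the yellow tray at (146,213), the mug at (188,115) and the sugar jar at (382,118). The side view agrees. Now I'll measure.

```bash
cat > h.py <<'E'
from workcell import bot, vision
import cv2, numpy as np
from scipy.spatial.transform import Rotation as Ro
def world(c,p,z):
    q=cv2.undistortPoints(np.array(p,float).reshape(-1,1,2),c['K'],c['dist_coeffs']).reshape(-1,2)
    d=np.c_[q,np.ones(len(q))]@c['R']; o=-c['R'].T@c['t']
    return o+d*((z-o[2])/d[:,2])[:,None]
def blobs(img,f,amin=60):
    h=cv2.cvtColor(img,cv2.COLOR_RGB2HSV).astype(int); m=f(h[...,0],h[...,1],h[...,2]).astype(np.uint8)
    cs,_=cv2.findContours(m,cv2.RETR_EXTERNAL,cv2.CHAIN_APPROX_NONE)
    return [k for k in cs if cv2.contourArea(k)>amin]
def circ(c,k,z):
    return cv2.minEnclosingCircle(world(c,cv2.convexHull(k).reshape(-1,2),z)[:,:2].astype(np.float32))
F=dict(red=lambda h,s,v:((h<5)|(h>174))&(s>210)&(v>110), white=lambda h,s,v:(s<40)&(v>165),
 green=lambda h,s,v:(abs(h-70)<12)&(s>190), yellow=lambda h,s,v:(abs(h-26)<5)&(s>215)&(v>120),
 blue=lambda h,s,v:(abs(h-106)<10)&(s>120), black=lambda h,s,v:(v<25))
E
python3 - <<'E'
from h import *
c=vision.camera('top'); 
for n,z in dict(red=.08,white=.066,green=.025,yellow=.025,blue=.006,black=.086).items():
    for k in blobs(c['image'],F[n],25 if n=='black' else 60):
        px=k.reshape(-1,2).mean(0)
        if px[1]<70: continue
        w=world(c,k.reshape(-1,2),z)[:,:2].astype(np.float32)
        (x,y),r=circ(c,k,z); print(n,px.round(),'circ',np.round([x,y,r],4),'rect',np.round(cv2.minAreaRect(w)[0],4),np.round(cv2.minAreaRect(w)[1],3),round(cv2.minAreaRect(w)[2],1))
for nm,p,z in [('mug',(188,103),.09),('sugar',(384,112),.1),('knob',(146,296),.086)]: print(nm,world(c,[p],z).round(3))
E
```

```text
white [418. 297.] circ [ 0.3986 -0.2505  0.0185] rect [ 0.3991 -0.2518] [0.031 0.033] 44.3
white [220. 280.] circ [0.4218 0.1153 0.021 ] rect [0.4219 0.1135] [0.034 0.035] 28.6
white [516. 130.] circ [ 0.7544 -0.4883  0.0687] rect [ 0.755  -0.4886] [0.079 0.118] 0.5
blue [300. 175.] circ [ 0.6423 -0.0286  0.0324] rect [ 0.6428 -0.0288] [0.061 0.063] 1.7
mug [[0.757 0.193 0.09 ]]
sugar [[ 0.746 -0.185  0.1  ]]
knob [[0.386 0.245 0.086]]
```

Run:
```python
from h import *
c=vision.camera('top'); h=cv2.cvtColor(c['image'],cv2.COLOR_RGB2HSV)
for x,y in [(281,248),(354,282),(390,200),(372,200),(404,199),(130,210),(114,205),(300,175),(284,175),(146,296),(150,298),(220,270),(200,330),(60,330)]: print((x,y),h[y,x])
```

```text
(281, 248) [  1 204 155]
(354, 282) [  1 206 155]
(390, 200) [ 69 170 123]
(372, 200) [ 69 173 121]
(404, 199) [ 69 175 109]
(130, 210) [ 25 191 175]
(114, 205) [ 25 198 129]
(300, 175) [104 121 116]
(284, 175) [103 120 115]
(146, 296) [120  18  28]
(150, 298) [ 90   4 125]
(220, 270) [ 27  15 156]
(200, 330) [ 17 108 137]
(60, 330) [ 17 106 139]
```

```bash
cat >> h.py <<'E'
F=dict(red=lambda h,s,v:((h<5)|(h>174))&(s>185)&(v>110), white=lambda h,s,v:(s<45)&(v>130),
 green=lambda h,s,v:(abs(h-69)<8)&(s>130)&(v>50), yellow=lambda h,s,v:(abs(h-25)<5)&(s>165)&(v>80),
 blue=lambda h,s,v:(abs(h-104)<10)&(s>70), black=lambda h,s,v:(v<50))
E
python3 - <<'E'
from h import *
c=vision.camera('top'); s=vision.camera('side')
for n,z in dict(red=.08,white=.066,green=.025,yellow=.025,blue=.006,black=.086).items():
    for cn,cc in(('top',c),('side',s)):
      if cn=='side' and n in('green','yellow','black','white'): continue
      for k in blobs(cc['image'],F[n],15 if n=='black' else 60):
        px=k.reshape(-1,2).mean(0)
        if px[1]<100 or (n=='black' and (px[0]<100 or px[0]>460)): continue
        w=world(cc,k.reshape(-1,2),z)[:,:2].astype(np.float32)
        (x,y),r=circ(cc,k,z); a=cv2.minAreaRect(w); print(n,cn,px.round(),'circ',np.round([x,y,r],4),'rect',np.round(a[0],4),np.round(a[1],3),round(a[2],1))
E
```

```text
red top [353. 283.] circ [ 0.4223 -0.1277  0.0204] rect [ 0.4215 -0.1286] [0.036 0.038] 1.2
red top [280. 249.] circ [0.4788 0.0055 0.0201] rect [0.4789 0.006 ] [0.038 0.036] 1.7
white top [145. 296.] circ [0.3868 0.252  0.0145] rect [0.386  0.2524] [0.022 0.027] 2.7
white top [420. 297.] circ [ 0.3977 -0.2552  0.0254] rect [ 0.3996 -0.2552] [0.042 0.05 ] 0.4
white top [218. 279.] circ [0.4229 0.1184 0.0231] rect [0.4227 0.1182] [0.044 0.044] 2.1
white top [517. 130.] circ [ 0.7514 -0.4877  0.0716] rect [ 0.7532 -0.4889] [0.085 0.124] 0.1
green top [404. 199.] circ [ 0.5919 -0.239   0.0767] rect [ 0.5932 -0.2385] [0.072 0.138] 0.4
yellow top [145. 213.] circ [0.5506 0.2763 0.078 ] rect [0.5504 0.2765] [0.142 0.073] 79.9
yellow top [528. 119.] circ [ 0.7805 -0.5238  0.0603] rect [ 0.7803 -0.5235] [0.107 0.064] 89.8
blue top [300. 175.] circ [ 0.6424 -0.0293  0.0345] rect [ 0.6419 -0.0299] [0.068 0.065] 1.6
blue side [311. 284.] circ [0.4227 0.1237 0.0196] rect [0.4216 0.1263] [0.036 0.031] 24.9
blue side [252. 206.] circ [ 0.6416 -0.0245  0.0353] rect [ 0.643  -0.0238] [0.065 0.069] 31.0
blue side [388. 187.] circ [ 0.4004 -0.2556  0.0247] rect [ 0.4022 -0.2543] [0.036 0.044] 30.4
black top [146. 296.] circ [0.3864 0.2451 0.005 ] rect [0.3864 0.2451] [0.009 0.007] 3.8
```

Everything is within reach and matches the given sizes. Plan: jaws along world x, then the mill first. First move: half the shift and turn.

```bash
python3 -m jog '[{"claw":1,"translation":[-0.03,-0.017,0],"turn":[0,0,8]},{"claw":1,"translation":[-0.08,-0.045,0],"turn":[0,0,16]},{"claw":1,"translation":[-0.13,-0.07,0],"turn":[0,0,24]},{"claw":1,"translation":[-0.17,-0.09,0],"turn":[0,0,32]},{"claw":1,"translation":[-0.2,-0.107,0],"turn":[0,0,38]}]'
python3 - <<'E'
from h import *
o=bot.get_obs();print(o['clock'],o['joint_pos'].round(3) if hasattr(o['joint_pos'],'round') else o['joint_pos'],Ro.from_quat(o['tool_rot']).as_matrix().round(3))
E
```

```text
clock: 0.92
eef_pos: [0.2885, 0.3332, 0.2314]
tool_rot: [0.438, 0.899, 0.0, 0.0]
ft_force: [-0.0, -0.3, 0.2]
grip_width: 0.0854
0.925 [ 0.857  0.123 -0.14   1.308 -0.     1.764] [[-0.616  0.788  0.   ]
 [ 0.788  0.616  0.   ]
 [-0.     0.    -1.   ]]
```

```bash
python3 -m jog '[{"claw":1,"translation":[-0.03,0.005,0],"turn":[0,0,9]},{"claw":1,"translation":[-0.07,0.012,0],"turn":[0,0,19]},{"claw":1,"translation":[-0.11,0.019,0],"turn":[0,0,29]},{"claw":1,"translation":[-0.1295,0.0225,0],"turn":[0,0,38]},{"claw":1,"translation":[-0.1295,0.0225,0],"turn":[0,0,38]}]'
python3 - <<'E'
from h import *
o=bot.get_obs();print(o['joint_pos'],Ro.from_quat(o['tool_rot']).as_matrix().round(3))
c=vision.camera('wrist'); cv2.imwrite('pics/w1.png',c['image'][:,:,::-1]); print((-c['R'].T@c['t']).round(3),c['R'].round(2))
P=[[.386,.245,z] for z in(0,.086)]+[[.423,.118,.066]]
print(cv2.projectPoints(np.array(P),cv2.Rodrigues(c['R'])[0],c['t'],c['K'],c['dist_coeffs'])[0].round().tolist())
E
```

```text
clock: 1.55
eef_pos: [0.386, 0.246, 0.2312]
tool_rot: [0.706, 0.708, -0.0, -0.0]
ft_force: [-0.8, 0.4, -0.1]
grip_width: 0.0854
[ 5.67372022e-01  1.57198401e-01 -1.00028348e-01  1.31372492e+00
  2.21761473e-05  2.13440790e+00] [[-0.004  1.    -0.   ]
 [ 1.     0.004 -0.   ]
 [-0.    -0.    -1.   ]]
[0.386 0.318 0.375] [[ 1.    0.   -0.  ]
 [ 0.   -0.96  0.28]
 [ 0.   -0.28 -0.96]]
[[[275.0, 179.0]], [[275.0, 197.0]], [[308.0, 305.0]]]
```

View pics/w1.png

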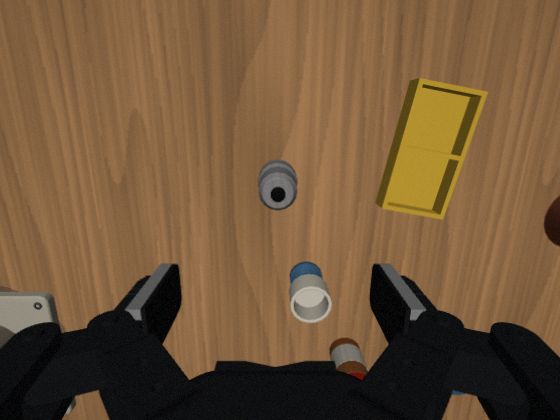

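The picture shows the mill knob at (278,194), against a predicted (275,197), so the estimate is good to about 2 mm. Grasp the mill now.

```bash
python3 -m jog '[{"claw":1,"translation":[0.001,0.001,0.05],"turn":[0,0,0]},{"claw":1,"translation":[0.001,0.001,0.1],"turn":[0,0,0]},{"claw":1,"translation":[0.001,0.001,0.15],"turn":[0,0,0]},{"claw":1,"translation":[0.001,0.001,0.185],"turn":[0,0,0]},{"claw":1,"translation":[0.001,0.001,0.2],"turn":[0,0,0]}]'
python3 -m jog '[{"claw":0,"translation":[0,0,0],"turn":[0,0,0]},{"claw":0,"translation":[0,0,0],"turn":[0,0,0]},{"claw":0,"translation":[0,0,0],"turn":[0,0,0]},{"claw":0,"translation":[0,0,0],"turn":[0,0,0]},{"claw":0,"translation":[0,0,0],"turn":[0,0,0]}]'
```

```text
clock: 2.22
eef_pos: [0.3838, 0.2478, 0.0291]
tool_rot: [0.704, 0.71, -0.002, -0.001]
ft_force: [-0.6, 0.9, 0.2]
grip_width: 0.0855
clock: 2.85
eef_pos: [0.3875, 0.2489, 0.0328]
tool_rot: [0.705, 0.709, 0.002, 0.0]
ft_force: [0.6, 0.0, 6.0]
grip_width: 0.0366
```

```bash
python3 -m jog '[{"claw":0,"translation":[0,0,-0.02],"turn":[0,0,0]},{"claw":0,"translation":[0,0,-0.055],"turn":[0,0,0]},{"claw":0,"translation":[0,0,-0.1],"turn":[0,0,0]},{"claw":0,"translation":[0,0,-0.13],"turn":[0,0,0]},{"claw":0,"translation":[0,0,-0.13],"turn":[0,0,0]}]'
python3 -m jog '[{"claw":0,"translation":[-0.02,0.018,0],"turn":[0,0,0]},{"claw":0,"translation":[-0.06,0.056,0],"turn":[0,0,0]},{"claw":0,"translation":[-0.1,0.093,0],"turn":[0,0,0]},{"claw":0,"translation":[-0.13,0.12,0],"turn":[0,0,0]},{"claw":0,"translation":[-0.14,0.13,0],"turn":[0,0,0]}]'
python3 -m jog '[{"claw":0,"translation":[-0.02,0.018,0],"turn":[0,0,0]},{"claw":0,"translation":[-0.06,0.056,0],"turn":[0,0,0]},{"claw":0,"translation":[-0.1,0.093,0],"turn":[0,0,0]},{"claw":0,"translation":[-0.135,0.125,0],"turn":[0,0,0]},{"claw":0,"translation":[-0.135,0.125,0],"turn":[0,0,0]}]'
python3 -m jog '[{"claw":0,"translation":[0,0,0],"turn":[0,0,0]},{"claw":0,"translation":[0,0,0],"turn":[0,0,0]}]'
python3 - <<'E'
from h import *
c=vision.camera('wrist'); cv2.imwrite('pics/w2.png',c['image'][:,:,::-1])
print(cv2.projectPoints(np.array([[.642,-.027,.006]]),cv2.Rodrigues(c['R'])[0],c['t'],c['K'],c['dist_coeffs'])[0].round().tolist())
for k in blobs(c['image'],F['blue']): print(k.reshape(-1,2).mean(0),circ(c,k,.006))
E
```

```text
clock: 3.48
eef_pos: [0.3877, 0.2488, 0.1636]
tool_rot: [0.705, 0.709, 0.003, 0.001]
ft_force: [0.1, -0.7, -2.2]
grip_width: 0.0365
clock: 4.1
eef_pos: [0.5171, 0.1065, 0.1592]
tool_rot: [0.706, 0.708, -0.001, -0.001]
ft_force: [0.1, -0.3, -2.6]
grip_width: 0.0365
clock: 4.72
eef_pos: [0.6433, -0.0278, 0.1586]
tool_rot: [0.706, 0.708, -0.001, -0.001]
ft_force: [-0.7, 0.4, -2.6]
grip_width: 0.0365
clock: 4.97
eef_pos: [0.6417, -0.0242, 0.1609]
tool_rot: [0.704, 0.71, -0.0, -0.001]
ft_force: [-0.3, -0.1, -2.0]
grip_width: 0.036
[[[276.0, 196.0]]]
[278.77184466 193.16990291] ((0.6448847055435181, -0.028628451749682426), 0.03569765016436577)
[21.625 25.375] ((0.4274769127368927, 0.11745518445968628), 0.02100961282849312)
```

View pics/w2.png

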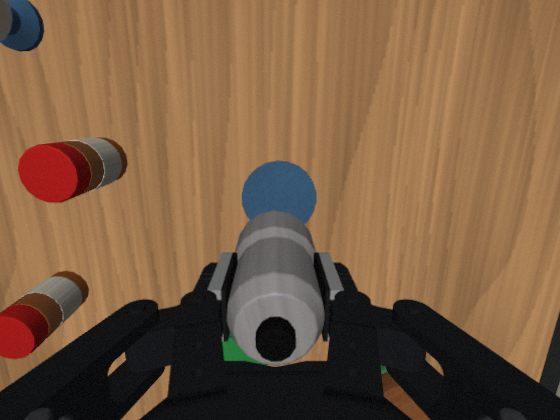

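The mill hangs upright in the jaws. The coaster is at (279,193), i.e. (0.644,-0.028), and TCP is at (0.642,-0.025). Lower it.

```bash
python3 -m jog '[{"claw":0,"translation":[-0.001,0.001,0.03],"turn":[0,0,0]},{"claw":0,"translation":[-0.001,0.001,0.07],"turn":[0,0,0]},{"claw":0,"translation":[-0.001,0.001,0.1],"turn":[0,0,0]},{"claw":0,"translation":[-0.001,0.001,0.113],"turn":[0,0,0]},{"claw":0,"translation":[-0.001,0.001,0.116],"turn":[0,0,0]}]'
python3 -m jog '[{"claw":0,"translation":[0,0,0.002],"turn":[0,0,0]},{"claw":0,"translation":[0,0,0.004],"turn":[0,0,0]},{"claw":0,"translation":[0,0,0.006],"turn":[0,0,0]},{"claw":0,"translation":[0,0,0.0075],"turn":[0,0,0]},{"claw":0,"translation":[0,0,0.0075],"turn":[0,0,0]}]'
```

```text
clock: 5.65
eef_pos: [0.6433, -0.026, 0.0452]
tool_rot: [0.705, 0.709, -0.0, -0.0]
ft_force: [0.1, 0.2, -0.1]
grip_width: 0.0366
clock: 6.28
eef_pos: [0.6441, -0.0268, 0.0389]
tool_rot: [0.705, 0.709, 0.0, 0.0]
ft_force: [-2.1, 0.3, 4.3]
grip_width: 0.0363
```

Contact felt. Release and rise, then move toward jar A (0.479, 0.006).

```bash
python3 -m jog '[{"claw":0.6,"translation":[0,0,0],"turn":[0,0,0]},{"claw":1,"translation":[0,0,0],"turn":[0,0,0]},{"claw":1,"translation":[0,0,0],"turn":[0,0,0]},{"claw":1,"translation":[0,0,0],"turn":[0,0,0]},{"claw":1,"translation":[0,0,0],"turn":[0,0,0]}]'
python3 -m jog '[{"claw":1,"translation":[0,0,-0.02],"turn":[0,0,0]},{"claw":1,"translation":[0,0,-0.06],"turn":[0,0,0]},{"claw":1,"translation":[0,0,-0.11],"turn":[0,0,0]},{"claw":1,"translation":[0,0,-0.14],"turn":[0,0,0]},{"claw":1,"translation":[0,0,-0.14],"turn":[0,0,0]}]'
python3 -m jog '[{"claw":1,"translation":[0.005,-0.03,0],"turn":[0,0,0]},{"claw":1,"translation":[0.015,-0.08,0],"turn":[0,0,0]},{"claw":1,"translation":[0.025,-0.13,0],"turn":[0,0,0]},{"claw":1,"translation":[0.033,-0.164,0],"turn":[0,0,0]},{"claw":1,"translation":[0.033,-0.164,0],"turn":[0,0,0]}]'
python3 -m jog '[{"claw":1,"translation":[0,0,0],"turn":[0,0,0]}]'
python3 - <<'E'
from h import *
c=vision.camera('wrist')
for k in blobs(c['image'],F['red']): print(k.reshape(-1,2).mean(0),circ(c,k,.08))
c=vision.camera('top');cv2.imwrite('pics/t2.png',c['image'][60:340,90:460,::-1])
E
```

```text
clock: 6.9
eef_pos: [0.6437, -0.0267, 0.0377]
tool_rot: [0.705, 0.709, -0.0, -0.0]
ft_force: [-1.1, 1.0, -0.2]
grip_width: 0.0854
clock: 7.52
eef_pos: [0.6458, -0.0268, 0.1815]
tool_rot: [0.705, 0.709, 0.002, 0.003]
ft_force: [-0.0, -0.1, 0.4]
grip_width: 0.085
clock: 8.15
eef_pos: [0.4762, 0.0058, 0.1766]
tool_rot: [0.705, 0.709, -0.001, -0.001]
ft_force: [0.8, -0.9, 0.3]
grip_width: 0.0858
clock: 8.28
eef_pos: [0.48, 0.0054, 0.1774]
tool_rot: [0.705, 0.709, 0.0, 0.0]
ft_force: [-0.1, 0.4, 0.4]
grip_width: 0.0853
[211.75694444 347.625     ] ((0.42222464084625244, -0.12316977232694626), 0.025880953297019005)
[277.30136986 207.70547945] ((0.4822353720664978, 0.00791303813457489), 0.021826712414622307)
```

View pics/t2.png

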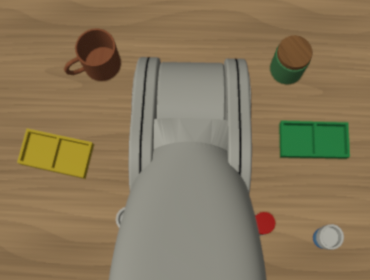

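The arm hides the middle of the top view, but the mug, the sugar jar and both trays are unchanged. The wrist camera puts jar A at (0.482,0.008), in agreement with the first measurement. Grasp it.

```bash
python3 -m jog '[{"claw":1,"translation":[0.001,0.001,0.03],"turn":[0,0,0]},{"claw":1,"translation":[0.001,0.001,0.075],"turn":[0,0,0]},{"claw":1,"translation":[0.001,0.001,0.115],"turn":[0,0,0]},{"claw":1,"translation":[0.001,0.001,0.137],"turn":[0,0,0]},{"claw":1,"translation":[0.001,0.001,0.137],"turn":[0,0,0]}]'
python3 -m jog '[{"claw":0,"translation":[0,0,0],"turn":[0,0,0]},{"claw":0,"translation":[0,0,0],"turn":[0,0,0]},{"claw":0,"translation":[0,0,0],"turn":[0,0,0]},{"claw":0,"translation":[0,0,0],"turn":[0,0,0]},{"claw":0,"translation":[0,0,0],"turn":[0,0,0]}]'
python3 -m jog '[{"claw":0,"translation":[0,0,-0.02],"turn":[0,0,0]},{"claw":0,"translation":[0,0,-0.055],"turn":[0,0,0]},{"claw":0,"translation":[0,0,-0.1],"turn":[0,0,0]},{"claw":0,"translation":[0,0,-0.13],"turn":[0,0,0]},{"claw":0,"translation":[0,0,-0.13],"turn":[0,0,0]}]'
```

```text
clock: 9.0
eef_pos: [0.4794, 0.0062, 0.0386]
tool_rot: [0.705, 0.709, -0.002, -0.002]
ft_force: [0.7, -0.1, -0.0]
grip_width: 0.0854
clock: 9.62
eef_pos: [0.482, 0.0064, 0.0422]
tool_rot: [0.705, 0.709, 0.001, 0.001]
ft_force: [-0.2, 0.3, 6.5]
grip_width: 0.0409
clock: 10.25
eef_pos: [0.4823, 0.0065, 0.1732]
tool_rot: [0.705, 0.709, 0.002, 0.002]
ft_force: [0.3, 0.9, -2.4]
grip_width: 0.0409
```

```bash
python3 -m jog '[{"claw":0,"translation":[-0.02,0.008,0],"turn":[0,0,0]},{"claw":0,"translation":[-0.06,0.023,0],"turn":[0,0,0]},{"claw":0,"translation":[-0.11,0.043,0],"turn":[0,0,0]},{"claw":0,"translation":[-0.16,0.062,0],"turn":[0,0,0]},{"claw":0,"translation":[-0.2,0.078,0],"turn":[0,0,0]}]'
python3 -m jog '[{"claw":0,"translation":[-0.04,0.016,0],"turn":[0,0,0]},{"claw":0,"translation":[-0.07,0.027,0],"turn":[0,0,0]},{"claw":0,"translation":[-0.079,0.031,0],"turn":[0,0,0]},{"claw":0,"translation":[-0.079,0.031,0],"turn":[0,0,0]},{"claw":0,"translation":[-0.079,0.031,0],"turn":[0,0,0]}]'
python3 - <<'E'
from h import *
print(bot.get_obs()['eef_pos'])
c=vision.camera('wrist'); cv2.imwrite('pics/w3.png',c['image'][:,:,::-1])
for p in [[.593,-.272,.005],[.593,-.205,.005],[.562,-.236,.025],[.624,-.241,.025]]: print(p,cv2.projectPoints(np.array([p]),cv2.Rodrigues(c['R'])[0],c['t'],c['K'],c['dist_coeffs'])[0].round().tolist())
E
```

```text
clock: 10.88
eef_pos: [0.5591, -0.1947, 0.1684]
tool_rot: [0.705, 0.709, -0.001, -0.002]
ft_force: [0.4, 0.5, -2.1]
grip_width: 0.0406
clock: 11.5
eef_pos: [0.5906, -0.2706, 0.1703]
tool_rot: [0.705, 0.71, -0.0, -0.001]
ft_force: [-0.1, 0.4, -0.4]
grip_width: 0.0408
[ 0.59059472 -0.27057079  0.17026012]
[0.593, -0.272, 0.005] [[[278.0, 193.0]]]
[0.593, -0.205, 0.005] [[[278.0, 122.0]]]
[0.562, -0.236, 0.025] [[[243.0, 158.0]]]
[0.624, -0.241, 0.025] [[[312.0, 164.0]]]
```

View pics/w3.png

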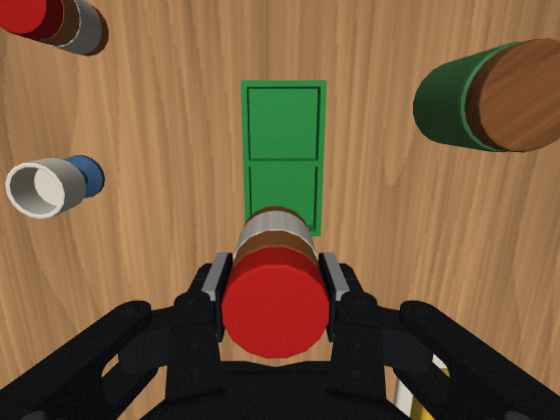

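The jar hangs upright. The green divider is at (284,159) against a predicted (278,161), so the tray is about 4 mm farther in x and the bay centre is near (0.597,-0.270). Correct for that while lowering.

```bash
python3 -m jog '[{"claw":0,"translation":[0.001,0.005,0],"turn":[0,0,0]},{"claw":0,"translation":[0.001,0.005,0.03],"turn":[0,0,0]},{"claw":0,"translation":[0.001,0.005,0.06],"turn":[0,0,0]},{"claw":0,"translation":[0.001,0.005,0.07],"turn":[0,0,0]},{"claw":0,"translation":[0.001,0.005,0.07],"turn":[0,0,0]}]'
python3 -m jog '[{"claw":0,"translation":[0,0,0],"turn":[0,0,0]},{"claw":0,"translation":[0,0,0],"turn":[0,0,0]}]'
```

```text
clock: 12.18
eef_pos: [0.596, -0.2704, 0.1006]
tool_rot: [0.705, 0.709, -0.0, -0.001]
ft_force: [0.9, -0.6, -1.3]
grip_width: 0.041
clock: 12.42
eef_pos: [0.597, -0.2713, 0.1024]
tool_rot: [0.705, 0.709, 0.0, 0.001]
ft_force: [-0.5, -0.5, -1.2]
grip_width: 0.0409
```

```bash
python3 -m jog '[{"claw":0,"translation":[0,0,0.02],"turn":[0,0,0]},{"claw":0,"translation":[0,0,0.04],"turn":[0,0,0]},{"claw":0,"translation":[0,0,0.048],"turn":[0,0,0]},{"claw":0,"translation":[0,0,0.05],"turn":[0,0,0]},{"claw":0,"translation":[0,0,0.05],"turn":[0,0,0]}]'
python3 -m jog '[{"claw":0,"translation":[0,0,0.002],"turn":[0,0,0]},{"claw":0,"translation":[0,0,0.004],"turn":[0,0,0]},{"claw":0,"translation":[0,0,0.006],"turn":[0,0,0]},{"claw":0,"translation":[0,0,0.006],"turn":[0,0,0]}]'
```

```text
clock: 13.05
eef_pos: [0.5967, -0.2712, 0.0517]
tool_rot: [0.705, 0.709, 0.0, 0.001]
ft_force: [-0.6, -0.4, -0.8]
grip_width: 0.0409
clock: 13.55
eef_pos: [0.5965, -0.2712, 0.0473]
tool_rot: [0.705, 0.709, 0.0, 0.001]
ft_force: [-2.6, 1.4, 9.3]
grip_width: 0.0406
```

```bash
python3 -m jog '[{"claw":0.6,"translation":[0,0,0],"turn":[0,0,0]},{"claw":1,"translation":[0,0,0],"turn":[0,0,0]},{"claw":1,"translation":[0,0,0],"turn":[0,0,0]},{"claw":1,"translation":[0,0,0],"turn":[0,0,0]},{"claw":1,"translation":[0,0,0],"turn":[0,0,0]}]'
python3 -m jog '[{"claw":1,"translation":[0,0,-0.02],"turn":[0,0,0]},{"claw":1,"translation":[0,0,-0.06],"turn":[0,0,0]},{"claw":1,"translation":[0,0,-0.11],"turn":[0,0,0]},{"claw":1,"translation":[0,0,-0.13],"turn":[0,0,0]},{"claw":1,"translation":[0,0,-0.13],"turn":[0,0,0]}]'
python3 -m jog '[{"claw":1,"translation":[0.03,-0.035,0],"turn":[0,0,0]},{"claw":1,"translation":[0.07,-0.082,0],"turn":[0,0,0]},{"claw":1,"translation":[0.11,-0.13,0],"turn":[0,0,0]},{"claw":1,"translation":[0.145,-0.171,0],"turn":[0,0,0]},{"claw":1,"translation":[0.145,-0.171,0],"turn":[0,0,0]}]'
python3 -m jog '[{"claw":1,"translation":[0,0,0],"turn":[0,0,0]},{"claw":1,"translation":[0,0,0],"turn":[0,0,0]}]'
python3 - <<'E'
from h import *
c=vision.camera('wrist')
for k in blobs(c['image'],F['red']): print(k.reshape(-1,2).mean(0),circ(c,k,.08))
E
```

```text
clock: 14.18
eef_pos: [0.596, -0.2709, 0.0446]
tool_rot: [0.705, 0.709, -0.0, -0.0]
ft_force: [-0.6, 0.7, 0.7]
grip_width: 0.0856
clock: 14.8
eef_pos: [0.5974, -0.2715, 0.1772]
tool_rot: [0.705, 0.709, 0.001, 0.002]
ft_force: [-0.5, 0.2, 0.2]
grip_width: 0.0856
clock: 15.42
eef_pos: [0.4189, -0.1242, 0.1725]
tool_rot: [0.704, 0.71, -0.002, -0.003]
ft_force: [1.1, -0.1, -0.4]
grip_width: 0.0853
clock: 15.68
eef_pos: [0.4254, -0.1276, 0.1745]
tool_rot: [0.705, 0.709, 0.0, 0.0]
ft_force: [-0.5, 0.2, -1.4]
grip_width: 0.0851
[273.5704698  211.73825503] ((0.424030065536499, -0.12767040729522705), 0.02180873602628708)
```

```bash
python3 -m jog '[{"claw":1,"translation":[0,0,0.03],"turn":[0,0,0]},{"claw":1,"translation":[0,0,0.075],"turn":[0,0,0]},{"claw":1,"translation":[0,0,0.115],"turn":[0,0,0]},{"claw":1,"translation":[0,0,0.134],"turn":[0,0,0]},{"claw":1,"translation":[0,0,0.134],"turn":[0,0,0]}]'
python3 -m jog '[{"claw":0,"translation":[0,0,0],"turn":[0,0,0]},{"claw":0,"translation":[0,0,0],"turn":[0,0,0]},{"claw":0,"translation":[0,0,0],"turn":[0,0,0]},{"claw":0,"translation":[0,0,0],"turn":[0,0,0]},{"claw":0,"translation":[0,0,0],"turn":[0,0,0]}]'
python3 -m jog '[{"claw":0,"translation":[0,0,-0.02],"turn":[0,0,0]},{"claw":0,"translation":[0,0,-0.055],"turn":[0,0,0]},{"claw":0,"translation":[0,0,-0.1],"turn":[0,0,0]},{"claw":0,"translation":[0,0,-0.13],"turn":[0,0,0]},{"claw":0,"translation":[0,0,-0.13],"turn":[0,0,0]}]'
python3 -m jog '[{"claw":0,"translation":[-0.015,0.035,0],"turn":[0,0,0]},{"claw":0,"translation":[-0.04,0.09,0],"turn":[0,0,0]},{"claw":0,"translation":[-0.062,0.14,0],"turn":[0,0,0]},{"claw":0,"translation":[-0.076,0.1725,0],"turn":[0,0,0]},{"claw":0,"translation":[-0.076,0.1725,0],"turn":[0,0,0]}]'
python3 -m jog '[{"claw":0,"translation":[0,0,0],"turn":[0,0,0]},{"claw":0,"translation":[0,0,0],"turn":[0,0,0]}]'
python3 - <<'E'
from h import *
c=vision.camera('wrist'); cv2.imwrite('pics/w4.png',c['image'][:,:,::-1])
for p in [[.597,-.2035,.005],[.597,-.2365,.025]]: print(p,cv2.projectPoints(np.array([p]),cv2.Rodrigues(c['R'])[0],c['t'],c['K'],c['dist_coeffs'])[0].round().tolist())
E
```

```text
clock: 16.35
eef_pos: [0.4234, -0.127, 0.039]
tool_rot: [0.705, 0.709, -0.001, -0.002]
ft_force: [-0.6, 0.1, -0.3]
grip_width: 0.0854
clock: 16.98
eef_pos: [0.4252, -0.1273, 0.042]
tool_rot: [0.705, 0.709, 0.001, 0.001]
ft_force: [-0.5, 0.6, 6.2]
grip_width: 0.0407
clock: 17.6
eef_pos: [0.4261, -0.1274, 0.1732]
tool_rot: [0.705, 0.709, 0.001, 0.003]
ft_force: [-0.0, 0.1, -1.4]
grip_width: 0.041
clock: 18.23
eef_pos: [0.5979, -0.2024, 0.1671]
tool_rot: [0.705, 0.709, -0.001, -0.002]
ft_force: [-0.6, 0.2, -0.8]
grip_width: 0.0413
clock: 18.48
eef_pos: [0.596, -0.2014, 0.1705]
tool_rot: [0.705, 0.709, -0.0, -0.001]
ft_force: [0.9, -0.1, -2.1]
grip_width: 0.0407
[0.597, -0.2035, 0.005] [[[276.0, 193.0]]]
[0.597, -0.2365, 0.025] [[[276.0, 232.0]]]
```

View pics/w4.png

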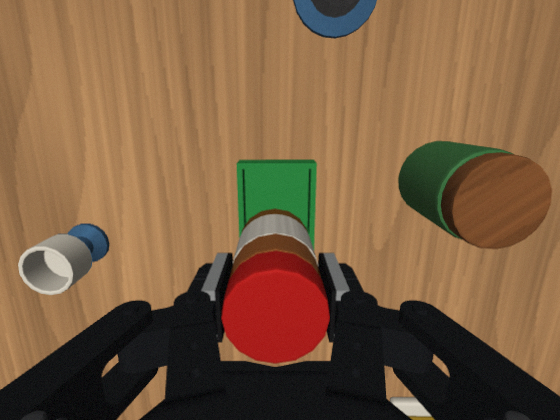

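The tray is centred at column 277 under the jar (predicted 276), so x is right. Lower.

```bash
python3 -m jog '[{"claw":0,"translation":[-0.001,0,0.03],"turn":[0,0,0]},{"claw":0,"translation":[-0.001,0,0.07],"turn":[0,0,0]},{"claw":0,"translation":[-0.001,0,0.105],"turn":[0,0,0]},{"claw":0,"translation":[-0.001,0,0.117],"turn":[0,0,0]},{"claw":0,"translation":[-0.001,0,0.119],"turn":[0,0,0]}]'
python3 -m jog '[{"claw":0,"translation":[0,0,0.002],"turn":[0,0,0]},{"claw":0,"translation":[0,0,0.004],"turn":[0,0,0]},{"claw":0,"translation":[0,0,0.006],"turn":[0,0,0]},{"claw":0,"translation":[0,0,0.007],"turn":[0,0,0]},{"claw":0,"translation":[0,0,0.007],"turn":[0,0,0]}]'
```

```text
clock: 19.15
eef_pos: [0.5969, -0.2028, 0.052]
tool_rot: [0.705, 0.709, -0.0, -0.0]
ft_force: [0.1, 0.8, 0.0]
grip_width: 0.0407
clock: 19.77
eef_pos: [0.5979, -0.2032, 0.047]
tool_rot: [0.705, 0.709, 0.001, 0.001]
ft_force: [-2.0, 0.6, 7.0]
grip_width: 0.041
```

```bash
python3 -m jog '[{"claw":0.6,"translation":[0,0,0],"turn":[0,0,0]},{"claw":1,"translation":[0,0,0],"turn":[0,0,0]},{"claw":1,"translation":[0,0,0],"turn":[0,0,0]},{"claw":1,"translation":[0,0,0],"turn":[0,0,0]},{"claw":1,"translation":[0,0,0],"turn":[0,0,0]}]'
python3 -m jog '[{"claw":1,"translation":[0,0,-0.02],"turn":[0,0,0]},{"claw":1,"translation":[0,0,-0.06],"turn":[0,0,0]},{"claw":1,"translation":[0,0,-0.11],"turn":[0,0,0]},{"claw":1,"translation":[0,0,-0.13],"turn":[0,0,0]},{"claw":1,"translation":[0,0,-0.13],"turn":[0,0,0]}]'
python3 -m jog '[{"claw":1,"translation":[-0.01,-0.04,0],"turn":[0,0,0]},{"claw":1,"translation":[-0.025,-0.1,0],"turn":[0,0,0]},{"claw":1,"translation":[-0.038,-0.15,0],"turn":[0,0,0]},{"claw":1,"translation":[-0.05,-0.196,0],"turn":[0,0,0]},{"claw":1,"translation":[-0.05,-0.196,0],"turn":[0,0,0]}]'
python3 -m jog '[{"claw":1,"translation":[0,0,0],"turn":[0,0,0]},{"claw":1,"translation":[0,0,0],"turn":[0,0,0]}]'
python3 - <<'E'
from h import *
c=vision.camera('wrist'); cv2.imwrite('pics/w5.png',c['image'][:,:,::-1])
for k in blobs(c['image'],F['white'],300): print(k.reshape(-1,2).mean(0),circ(c,k,.066))
p=[.401,-.253,.066]; print(cv2.projectPoints(np.array([p]),cv2.Rodrigues(c['R'])[0],c['t'],c['K'],c['dist_coeffs'])[0].round().tolist())
E
```

```text
clock: 20.4
eef_pos: [0.5972, -0.2029, 0.0446]
tool_rot: [0.705, 0.709, -0.0, -0.0]
ft_force: [-0.4, 0.1, 0.7]
grip_width: 0.0853
clock: 21.02
eef_pos: [0.5986, -0.2034, 0.1771]
tool_rot: [0.705, 0.709, 0.001, 0.002]
ft_force: [-0.2, -0.2, -0.2]
grip_width: 0.0856
clock: 21.65
eef_pos: [0.3975, -0.2536, 0.1731]
tool_rot: [0.706, 0.708, -0.001, -0.002]
ft_force: [0.2, 0.6, -0.1]
grip_width: 0.0853
clock: 21.9
eef_pos: [0.4025, -0.2538, 0.1743]
tool_rot: [0.705, 0.709, 0.0, -0.0]
ft_force: [-0.3, -0.2, -0.9]
grip_width: 0.0854
[274.28658537 207.40243902] ((0.4014398157596588, -0.2551613748073578), 0.024958770722150803)
[[[273.0, 206.0]]]
```

View pics/w5.png

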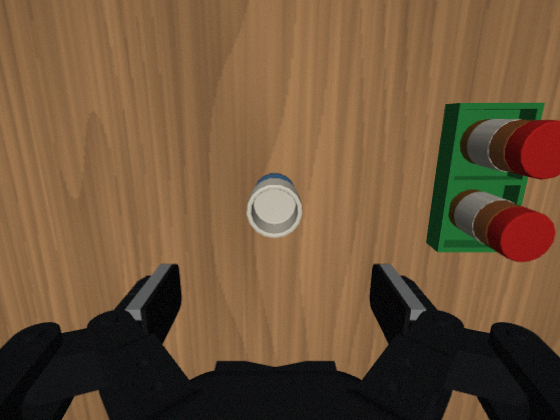

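Both jars stand upright in their bays. The cup rim is at (275,208), i.e. (0.402,-0.254). Grasp it and carry it toward the yellow tray's far bay.

```bash
python3 -m jog '[{"claw":1,"translation":[-0.001,0,0.03],"turn":[0,0,0]},{"claw":1,"translation":[-0.001,0,0.075],"turn":[0,0,0]},{"claw":1,"translation":[-0.001,0,0.118],"turn":[0,0,0]},{"claw":1,"translation":[-0.001,0,0.1415],"turn":[0,0,0]},{"claw":1,"translation":[-0.001,0,0.1415],"turn":[0,0,0]}]'
python3 -m jog '[{"claw":0,"translation":[0,0,0],"turn":[0,0,0]},{"claw":0,"translation":[0,0,0],"turn":[0,0,0]},{"claw":0,"translation":[0,0,0],"turn":[0,0,0]},{"claw":0,"translation":[0,0,0],"turn":[0,0,0]},{"claw":0,"translation":[0,0,0],"turn":[0,0,0]}]'
python3 -m jog '[{"claw":0,"translation":[0,0,-0.02],"turn":[0,0,0]},{"claw":0,"translation":[0,0,-0.055],"turn":[0,0,0]},{"claw":0,"translation":[0,0,-0.1],"turn":[0,0,0]},{"claw":0,"translation":[0,0,-0.13],"turn":[0,0,0]},{"claw":0,"translation":[0,0,-0.13],"turn":[0,0,0]}]'
python3 -m jog '[{"claw":0,"translation":[0.02,0.006,0],"turn":[0,0,0]},{"claw":0,"translation":[0.06,0.017,0],"turn":[0,0,0]},{"claw":0,"translation":[0.11,0.031,0],"turn":[0,0,0]},{"claw":0,"translation":[0.16,0.045,0],"turn":[0,0,0]},{"claw":0,"translation":[0.21,0.06,0],"turn":[0,0,0]}]'
python3 -m jog '[{"claw":0,"translation":[0.05,0.014,0],"turn":[0,0,0]},{"claw":0,"translation":[0.1,0.028,0],"turn":[0,0,0]},{"claw":0,"translation":[0.15,0.042,0],"turn":[0,0,0]},{"claw":0,"translation":[0.2,0.057,0],"turn":[0,0,0]},{"claw":0,"translation":[0.24,0.068,0],"turn":[0,0,0]}]'
python3 -m jog '[{"claw":0,"translation":[0.04,0.012,0],"turn":[0,0,0]},{"claw":0,"translation":[0.08,0.023,0],"turn":[0,0,0]},{"claw":0,"translation":[0.114,0.032,0],"turn":[0,0,0]},{"claw":0,"translation":[0.114,0.032,0],"turn":[0,0,0]},{"claw":0,"translation":[0.114,0.032,0],"turn":[0,0,0]}]'
python3 -m jog '[{"claw":0,"translation":[0,0,0],"turn":[0,0,0]},{"claw":0,"translation":[0,0,0],"turn":[0,0,0]}]'
python3 - <<'E'
from h import *
c=vision.camera('wrist'); cv2.imwrite('pics/w6.png',c['image'][:,:,::-1])
for p in [[.559,.3115,.005],[.547,.2455,.005],[.553,.2785,.025],[.553+.0061,.2785+.0684+.006*0,.025]]: print(p,cv2.projectPoints(np.array([p]),cv2.Rodrigues(c['R'])[0],c['t'],c['K'],c['dist_coeffs'])[0].round().tolist())
E
```

```text
clock: 22.58
eef_pos: [0.4006, -0.2537, 0.0312]
tool_rot: [0.705, 0.71, -0.001, -0.002]
ft_force: [-0.4, -0.1, 0.2]
grip_width: 0.0853
clock: 23.2
eef_pos: [0.4027, -0.2557, 0.0349]
tool_rot: [0.705, 0.709, 0.0, 0.002]
ft_force: [-1.2, 0.3, 7.4]
grip_width: 0.0446
clock: 23.82
eef_pos: [0.4032, -0.2562, 0.1661]
tool_rot: [0.705, 0.709, 0.001, 0.003]
ft_force: [0.4, -0.3, -0.5]
grip_width: 0.0443
clock: 24.45
eef_pos: [0.4595, -0.0431, 0.1618]
tool_rot: [0.705, 0.709, -0.001, -0.001]
ft_force: [1.2, -0.7, -0.9]
grip_width: 0.0445
clock: 25.08
eef_pos: [0.5264, 0.1974, 0.1613]
tool_rot: [0.705, 0.709, -0.001, -0.001]
ft_force: [0.7, -0.1, -0.8]
grip_width: 0.0442
clock: 25.7
eef_pos: [0.5574, 0.3091, 0.1615]
tool_rot: [0.705, 0.709, -0.002, -0.0]
ft_force: [-0.8, -0.3, -1.5]
grip_width: 0.0445
clock: 25.95
eef_pos: [0.5584, 0.3089, 0.1635]
tool_rot: [0.706, 0.709, -0.0, 0.0]
ft_force: [-0.0, 0.6, -1.6]
grip_width: 0.0445
[0.559, 0.3115, 0.005] [[[276.0, 190.0]]]
[0.547, 0.2455, 0.005] [[[264.0, 253.0]]]
[0.553, 0.2785, 0.025] [[[269.0, 229.0]]]
[0.5591, 0.34690000000000004, 0.025] [[[276.0, 155.0]]]
```

View pics/w6.png

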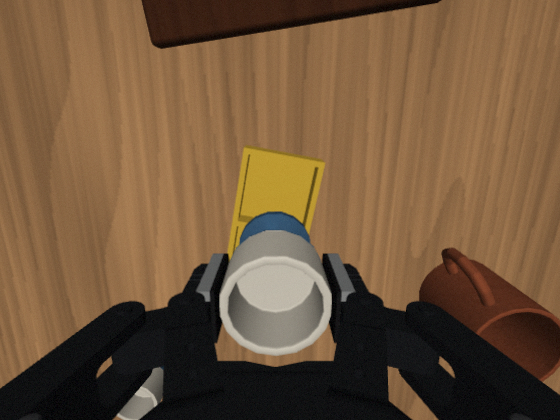

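The tray's far edge is centred at (284,155), which confirms the tray pose, and the bay centre is (0.559,0.3115). Lower.

```bash
python3 -m jog '[{"claw":0,"translation":[0.002,0.001,0.03],"turn":[0,0,0]},{"claw":0,"translation":[0.002,0.001,0.07],"turn":[0,0,0]},{"claw":0,"translation":[0.002,0.001,0.105],"turn":[0,0,0]},{"claw":0,"translation":[0.002,0.001,0.117],"turn":[0,0,0]},{"claw":0,"translation":[0.002,0.001,0.119],"turn":[0,0,0]}]'
python3 -m jog '[{"claw":0,"translation":[0,0,0.002],"turn":[0,0,0]},{"claw":0,"translation":[0,0,0.004],"turn":[0,0,0]},{"claw":0,"translation":[0,0,0.006],"turn":[0,0,0]},{"claw":0,"translation":[0,0,0.007],"turn":[0,0,0]},{"claw":0,"translation":[0,0,0.007],"turn":[0,0,0]}]'
```

```text
clock: 26.62
eef_pos: [0.5593, 0.3115, 0.0442]
tool_rot: [0.705, 0.709, -0.0, -0.0]
ft_force: [0.7, 0.2, -0.6]
grip_width: 0.0441
clock: 27.25
eef_pos: [0.5601, 0.3124, 0.04]
tool_rot: [0.705, 0.709, 0.001, 0.0]
ft_force: [-3.8, -1.5, 8.2]
grip_width: 0.0446
```

```bash
python3 -m jog '[{"claw":0.6,"translation":[0,0,0],"turn":[0,0,0]},{"claw":1,"translation":[0,0,0],"turn":[0,0,0]},{"claw":1,"translation":[0,0,0],"turn":[0,0,0]},{"claw":1,"translation":[0,0,0],"turn":[0,0,0]},{"claw":1,"translation":[0,0,0],"turn":[0,0,0]}]'
python3 -m jog '[{"claw":1,"translation":[0,0,-0.02],"turn":[0,0,0]},{"claw":1,"translation":[0,0,-0.06],"turn":[0,0,0]},{"claw":1,"translation":[0,0,-0.11],"turn":[0,0,0]},{"claw":1,"translation":[0,0,-0.135],"turn":[0,0,0]},{"claw":1,"translation":[0,0,-0.135],"turn":[0,0,0]}]'
python3 -m jog '[{"claw":1,"translation":[-0.04,-0.028,0],"turn":[0,0,0]},{"claw":1,"translation":[-0.09,-0.063,0],"turn":[0,0,0]},{"claw":1,"translation":[-0.14,-0.098,0],"turn":[0,0,0]},{"claw":1,"translation":[-0.18,-0.126,0],"turn":[0,0,0]},{"claw":1,"translation":[-0.193,-0.136,0],"turn":[0,0,0]}]'
python3 -m jog '[{"claw":1,"translation":[0,0,0],"turn":[0,0,0]},{"claw":1,"translation":[0,0,0],"turn":[0,0,0]},{"claw":1,"translation":[0,0,0],"turn":[0,0,0]}]'
python3 - <<'E'
from h import *
c=vision.camera('wrist'); cv2.imwrite('pics/w7.png',c['image'][:,:,::-1])
for k in blobs(c['image'],F['white'],300): print(k.reshape(-1,2).mean(0),circ(c,k,.066))
E
```

```text
clock: 27.88
eef_pos: [0.5593, 0.3118, 0.0371]
tool_rot: [0.705, 0.709, -0.0, -0.0]
ft_force: [0.7, 0.6, -0.3]
grip_width: 0.0852
clock: 28.5
eef_pos: [0.5609, 0.3127, 0.1753]
tool_rot: [0.705, 0.709, 0.003, 0.001]
ft_force: [0.4, -0.0, -1.1]
grip_width: 0.0855
clock: 29.12
eef_pos: [0.4215, 0.116, 0.1708]
tool_rot: [0.706, 0.708, -0.002, -0.001]
ft_force: [0.4, -0.1, 0.4]
grip_width: 0.0855
clock: 29.5
eef_pos: [0.4253, 0.1191, 0.172]
tool_rot: [0.705, 0.71, 0.0, -0.0]
ft_force: [0.6, -0.0, -0.4]
grip_width: 0.0857
[275.01818182 204.22424242] ((0.425805926322937, 0.12123727798461914), 0.02466665580868721)
```

View pics/w7.png

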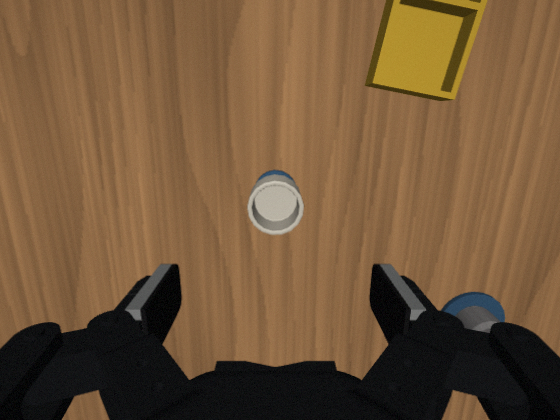

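Cup A's rim is at (275,206), i.e. (0.4255,0.1215). Grasp and carry it to the near bay (0.547,0.2455).

```bash
python3 -m jog '[{"claw":1,"translation":[0.002,0,0.03],"turn":[0,0,0]},{"claw":1,"translation":[0.002,0,0.075],"turn":[0,0,0]},{"claw":1,"translation":[0.002,0,0.118],"turn":[0,0,0]},{"claw":1,"translation":[0.002,0,0.139],"turn":[0,0,0]},{"claw":1,"translation":[0.002,0,0.139],"turn":[0,0,0]}]'
python3 -m jog '[{"claw":0,"translation":[0,0,0],"turn":[0,0,0]},{"claw":0,"translation":[0,0,0],"turn":[0,0,0]},{"claw":0,"translation":[0,0,0],"turn":[0,0,0]},{"claw":0,"translation":[0,0,0],"turn":[0,0,0]},{"claw":0,"translation":[0,0,0],"turn":[0,0,0]}]'
python3 -m jog '[{"claw":0,"translation":[0,0,-0.02],"turn":[0,0,0]},{"claw":0,"translation":[0,0,-0.055],"turn":[0,0,0]},{"claw":0,"translation":[0,0,-0.1],"turn":[0,0,0]},{"claw":0,"translation":[0,0,-0.13],"turn":[0,0,0]},{"claw":0,"translation":[0,0,-0.13],"turn":[0,0,0]}]'
python3 -m jog '[{"claw":0,"translation":[0.02,0.02,0],"turn":[0,0,0]},{"claw":0,"translation":[0.06,0.059,0],"turn":[0,0,0]},{"claw":0,"translation":[0.1,0.098,0],"turn":[0,0,0]},{"claw":0,"translation":[0.124,0.122,0],"turn":[0,0,0]},{"claw":0,"translation":[0.124,0.122,0],"turn":[0,0,0]}]'
python3 -m jog '[{"claw":0,"translation":[0,0,0],"turn":[0,0,0]},{"claw":0,"translation":[0,0,0],"turn":[0,0,0]},{"claw":0,"translation":[0,0,0],"turn":[0,0,0]}]'
python3 - <<'E'
from h import *
c=vision.camera('wrist'); cv2.imwrite('pics/w8.png',c['image'][:,:,::-1])
for p in [[.547,.2455,.005],[.553,.2785,.025]]: print(p,cv2.projectPoints(np.array([p]),cv2.Rodrigues(c['R'])[0],c['t'],c['K'],c['dist_coeffs'])[0].round().tolist())
E
```

```text
clock: 30.18
eef_pos: [0.423, 0.1201, 0.0316]
tool_rot: [0.705, 0.709, -0.002, -0.001]
ft_force: [0.4, -0.4, 0.2]
grip_width: 0.0854
clock: 30.8
eef_pos: [0.4256, 0.1206, 0.0348]
tool_rot: [0.705, 0.709, 0.001, 0.001]
ft_force: [-1.7, -0.9, 5.0]
grip_width: 0.0444
clock: 31.42
eef_pos: [0.4265, 0.1207, 0.1661]
tool_rot: [0.705, 0.709, 0.003, 0.002]
ft_force: [0.0, -1.1, -1.4]
grip_width: 0.0446
clock: 32.05
eef_pos: [0.5461, 0.2461, 0.1605]
tool_rot: [0.705, 0.71, -0.001, -0.001]
ft_force: [-0.1, -0.2, -0.7]
grip_width: 0.0442
clock: 32.42
eef_pos: [0.5453, 0.244, 0.1636]
tool_rot: [0.705, 0.709, 0.0, 0.0]
ft_force: [0.6, -1.4, -1.1]
grip_width: 0.0445
[0.547, 0.2455, 0.005] [[[277.0, 191.0]]]
[0.553, 0.2785, 0.025] [[[284.0, 160.0]]]
```

View pics/w8.png

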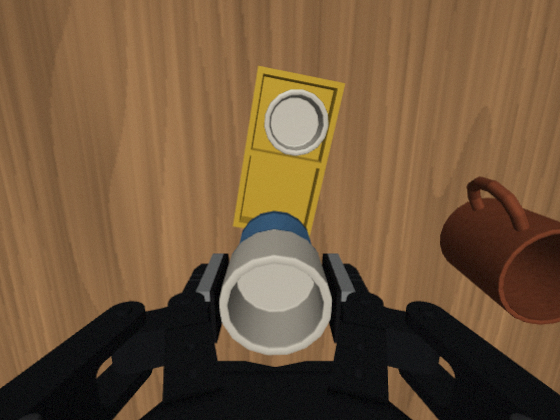

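The first cup stands inside its bay. The divider centre is at (286,156) against a predicted (284,160), so shift 2 mm in x and y and lower.

```bash
python3 -m jog '[{"claw":0,"translation":[0.002,0.002,0.03],"turn":[0,0,0]},{"claw":0,"translation":[0.002,0.002,0.07],"turn":[0,0,0]},{"claw":0,"translation":[0.002,0.002,0.105],"turn":[0,0,0]},{"claw":0,"translation":[0.002,0.002,0.117],"turn":[0,0,0]},{"claw":0,"translation":[0.002,0.002,0.119],"turn":[0,0,0]}]'
python3 -m jog '[{"claw":0,"translation":[0,0,0.002],"turn":[0,0,0]},{"claw":0,"translation":[0,0,0.004],"turn":[0,0,0]},{"claw":0,"translation":[0,0,0.006],"turn":[0,0,0]},{"claw":0,"translation":[0,0,0.007],"turn":[0,0,0]},{"claw":0,"translation":[0,0,0.007],"turn":[0,0,0]}]'
```

```text
clock: 33.1
eef_pos: [0.5476, 0.2466, 0.0443]
tool_rot: [0.705, 0.709, -0.0, -0.0]
ft_force: [-0.3, -0.0, -1.2]
grip_width: 0.0447
clock: 33.72
eef_pos: [0.5485, 0.2472, 0.0398]
tool_rot: [0.705, 0.709, 0.001, 0.0]
ft_force: [-3.3, -2.4, 8.2]
grip_width: 0.0445
```

Release, rise, and withdraw toward the robot so that the cameras see everything.

```bash
python3 -m jog '[{"claw":0.6,"translation":[0,0,0],"turn":[0,0,0]},{"claw":1,"translation":[0,0,0],"turn":[0,0,0]},{"claw":1,"translation":[0,0,0],"turn":[0,0,0]},{"claw":1,"translation":[0,0,0],"turn":[0,0,0]},{"claw":1,"translation":[0,0,0],"turn":[0,0,0]}]'
python3 -m jog '[{"claw":1,"translation":[0,0,-0.02],"turn":[0,0,0]},{"claw":1,"translation":[0,0,-0.06],"turn":[0,0,0]},{"claw":1,"translation":[0,0,-0.11],"turn":[0,0,0]},{"claw":1,"translation":[0,0,-0.15],"turn":[0,0,0]},{"claw":1,"translation":[0,0,-0.15],"turn":[0,0,0]}]'
python3 -m jog '[{"claw":1,"translation":[0.02,-0.05,0],"turn":[0,0,0]},{"claw":1,"translation":[0.05,-0.1,0],"turn":[0,0,0]},{"claw":1,"translation":[0.09,-0.15,0],"turn":[0,0,0]},{"claw":1,"translation":[0.13,-0.19,0],"turn":[0,0,0]},{"claw":1,"translation":[0.17,-0.23,0],"turn":[0,0,0]}]'
python3 -m jog '[{"claw":1,"translation":[0.02,-0.05,0],"turn":[0,0,0]},{"claw":1,"translation":[0.03,-0.1,0],"turn":[0,0,0]},{"claw":1,"translation":[0.04,-0.14,0],"turn":[0,0,0]},{"claw":1,"translation":[0.05,-0.17,0],"turn":[0,0,0]},{"claw":1,"translation":[0.05,-0.17,0],"turn":[0,0,0]}]'
python3 -m jog '[{"claw":1,"translation":[0,0,0],"turn":[0,0,0]},{"claw":1,"translation":[0,0,0],"turn":[0,0,0]}]'
python3 - <<'E'
from h import *
for n in('top','side'):
    c=vision.camera(n); cv2.imwrite(f'pics/{n}9.png',c['image'][:,:,::-1])
    if n=='top':
        for q,z in(('red',.085),('white',.071),('black',.092),('blue',.006)):
            for k in blobs(c['image'],F[q],15):
                px=k.reshape(-1,2).mean(0)
                if 90<px[0]<460 and 100<px[1]<300: print(q,px.round(),np.round(circ(c,k,z)[0],4),round(circ(c,k,z)[1],4))
        for nm,p,z in [('mug',(188,103),.09),('sugar',(384,112),.1)]: print(nm,world(c,[p],z).round(3))
E
```

```text
clock: 34.35
eef_pos: [0.5477, 0.2467, 0.0371]
tool_rot: [0.705, 0.709, -0.0, -0.0]
ft_force: [1.1, -0.4, -0.5]
grip_width: 0.0855
clock: 34.98
eef_pos: [0.5501, 0.2478, 0.1919]
tool_rot: [0.705, 0.709, 0.004, 0.002]
ft_force: [0.4, 0.4, -0.5]
grip_width: 0.0848
clock: 35.6
eef_pos: [0.3149, 0.416, 0.1862]
tool_rot: [0.705, 0.709, -0.001, 0.0]
ft_force: [0.8, 0.3, -0.1]
grip_width: 0.0853
clock: 36.22
eef_pos: [0.1445, 0.4643, 0.1863]
tool_rot: [0.704, 0.71, -0.001, 0.0]
ft_force: [-0.2, 0.2, -0.6]
grip_width: 0.0856
clock: 36.48
eef_pos: [0.1474, 0.4641, 0.1869]
tool_rot: [0.706, 0.709, -0.0, 0.0]
ft_force: [-0.7, -0.6, -0.1]
grip_width: 0.0853
red [428. 193.] [ 0.592  -0.2695] 0.0217
red [394. 191.] [ 0.5941 -0.2027] 0.0208
white [155. 211.] [0.5452 0.2442] 0.0231
white [122. 204.] [0.5568 0.3095] 0.0232
black [301. 163.] [ 0.6414 -0.0284] 0.0053
blue [167. 220.] [0.5426 0.2381] 0.0151
blue [136. 213.] [0.5549 0.3056] 0.0169
blue [299. 178.] [ 0.6424 -0.0293] 0.0345
mug [[0.757 0.193 0.09 ]]
sugar [[ 0.746 -0.185  0.1  ]]
```

View pics/top9.png

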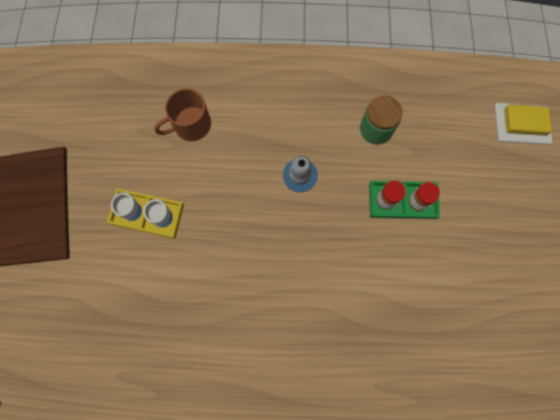

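View pics/side9.png

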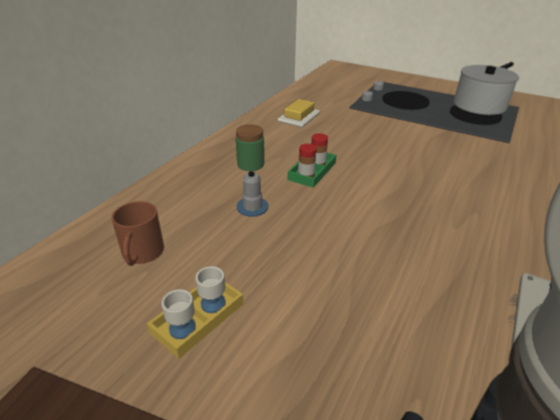

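The top view has the caps at (394,191) and (428,193) within the green tray, the cups at (122,204) and (155,211) within the yellow tray, and the knob at (301,163) over the coaster. All are within about 2–3 mm of target in the same camera's frame. The side view shows all five upright, and the mug and sugar jar look the same as at the start.

```bash
python3 -c "from workcell import bot; print(bot.job_done())"
```

```text
the job is handed in; nothing more can be done
None
```

All five things are put away and the job was handed in at about 37 s of the 112 s allowed. The interface reports no verdict.

**What I did:** I set the pepper mill on the coaster, the two spice jars in the green tray and the two egg cups in the yellow tray, one to a bay. I lowered each one until the wrist force showed contact, then opened the jaws. At release the tool was about 5 mm above its grasp height in the trays and about 6 mm above it on the coaster, which matches the floor heights.

**Last checks (top and side pictures):**
- **Placement:** the mill's knob is within about 2 mm of the coaster centre, and the jars and cups are within about 3 mm of their bay centres.
- **Upright and clear:** all five stand upright by eye (I did not measure the tilt), and the open gripper is well away from everything.
- **Mug and sugar jar:** they look the same as in the first picture. I compared them by eye; I did not re-detect their positions.

**Disagreement:** the wrist and top cameras differed by about 2–5 mm, mostly in x. I followed the wrist camera because it agreed with the grasps. No check failed.

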